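Feel the printer's bays and load the clear one

TASK

In one of the two open cartridge bays of the desk printer the broken-off foot of an old cartridge is still jammed at the bottom. With the closed, empty fingertips feel down gently inside the bays until you have touched the bare floor of the clear one; then take the new cartridge (blue cap) and lower it upright, fully home, into that clear bay and let go. Leave the spent cartridge (red cap) standing where it is.

Things in the scene. Friction and masses are not known exactly. Their poses are not given: they have to be found in the camera images.
- printer: Compact black office printer, cover off, fixed, 240 (x) x 300 (y) x 130 (z) mm. Origin: centre of its underside, on the desk, z up. In its flat top deck (130 mm up; nothing stands above it) are two equal grey-lined bays, centred at x = 0, y = +60 and -60 mm in its frame. Each: 72 mm along x, 48 mm along y, 24 mm deep, with a 6 mm bevel round the mouth. The closed fingertips fit in.
- deck (a point): Point on the printer's deck, midway between the two bays, axes as the printer's. The bare bay floor (grey, hard, thin brass strip) lies 24 mm below it. In one bay, not known which, a black broken-off cartridge foot, 60 x 36 x 12 mm, is stuck flat on the floor, so there the fingers stop 12 mm below this point.
- new_cartridge_mid (a point): Centre of the new cartridge: upright black block, white band, BLUE cap, 60 (x) x 36 (y) x 90 (z) mm, about 0.08 kg, loose on the desk. Grip it from above across its 36 mm width, at this height or higher. It goes into a bay with its 60 mm side along the printer's x, either way round; fully home this point is 21 mm above the deck.
- spent_cartridge_mid (a point): Centre of the spent cartridge, a bystander: same shape and size but with a RED cap, loose on the desk near the new one. Not to be moved. (A stapler, a tape roll and a mug also stand about.)
Not all that is in view belongs to the job. Leave any green, turquoise or yellow look-alike of the part that bears new_cartridge_mid alone.

How it is judged:
On the way:
1. the fingertips have touched the bare floor of the clear bay (contact force between the fingers and printer above 0.5 N and z of the grasp point in the frame of printer below 0.132 m and ((x of the grasp point in the frame of printer between -0.036 and 0.036 m and y of the grasp point in the frame of printer between 0.036 and 0.084 m) or (x of the grasp point in the frame of printer between -0.036 and 0.036 m and y of the grasp point in the frame of printer between -0.084 and -0.036 m))), for 0.04 s.
At the end, for the whole second after the job is handed in: The new cartridge stands upright (within 7 degrees) on the floor of the clear bay (within 5 mm of fully home, 12 mm of the bay's centre along each side and 15 degrees of its direction), released; the spent cartridge is within 30 mm of where it stood (((x of new_cartridge_mid in the frame of printer between -0.012 and 0.012 m and y of new_cartridge_mid in the frame of printer between 0.048 and 0.072 m) or (x of new_cartridge_mid in the frame of printer between -0.012 and 0.012 m and y of new_cartridge_mid in the frame of printer between -0.072 and -0.048 m)) and z of new_cartridge_mid in the frame of printer below 0.156 m and angle between new_cartridge_mid's own z axis and vertical below 0.12 rad and angle between the x axis of new_cartridge_mid and the x axis of printer, either way round below 0.26 rad and distance of spent_cartridge_mid from where it was at the start of the episode below 0.03 m); the robot touches nothing.
It fails at once if the spent cartridge is moved more than 30 mm or tipped over (distance of spent_cartridge_mid from where it was at the start of the episode above 0.03 m or angle between spent_cartridge_mid's own z axis and vertical above 0.5 rad).
It fails at once if the fingers ram the printer with more than 45 N (contact force between the fingers and printer above 45 N).
It fails at once if the new cartridge is dropped: out of the fingers with its foot more than 45 mm above the bay floor (height (world z) of new_cartridge_mid above 0.196 m and contact force between the fingers and new_cartridge below 0.05 N).
It also fails if it takes over 61 s, if anything falls off the work surface, if the arm or the gripper's body presses on something with over 40 N, if the wrist force passes 120 N, or if a joint passes its speed limit or range.

ROBOT

A 7-joint arm with a two-finger parallel gripper is mounted at the origin on the work surface. World frame = base frame: x ahead of the robot, y to its left, z up, the work surface at z = 0. Lengths are in m, angles in rad, forces in N, time in s.
With the tool pointing down it reaches from about 0.425 to 0.95 m from the base axis. Payload 4.7 kg.
Tool frame: the origin (TCP) lies midway between the tips of the shut fingers; the grasp point (between the pads) lies robot.hold_point_z behind it (robot.hold_point_z is the distance from the TCP to the grasp point, in m); y points along the fingers, x is the direction in which the jaws open and shut, and the axes are right-handed (so a half turn about y gives the same grasp; the last joint's range is limited). The gripper opens to 87 mm and grips with 3 to 60 N. Pads are 19 mm wide; open, the fingers measure 117 mm over their backs; the gripper's body (75 mm by 190 mm) begins 51 mm behind the grasp point.
Start: joints at [1.292, 0.469, -0.049, 1.532, 0.024, 1.141, -0.082], TCP at [0.167, -0.654, 0.19] pointing down, gripper open.
Joint ranges: [-2.59, 2.59], [-0.33, 1.99], [-1.39, 1.29], [0.1, 2.45], [-1.04, 4.18], [0.21, 1.99], [-2.66, 2.66]. Speed limits (rad/s): [2.57, 2.57, 3.14, 3.14, 3.14, 3.14, 3.14].

INTERFACE

Orientations are given as a unit quaternion [x, y, z, w].
In Python, from plant import robot, gripper_to, planner, grab_frame gives the robot as it stands. Calls block until the motion is done:
- robot.move_to(position, orientation): joint-space move of the TCP to a pose.
- robot.move_l(position, frame=None, vel=0.15, guard=None): straight line of the TCP; frame=None keeps the orientation; vel is the mean speed in m/s. With guard (N) it stops when the force on the tool has changed by that much, and returns True; else False.
- robot.move_j(angles): joint-space move.
- gripper_to(opening, grasp_force=None): finger opening in m; grasp_force is the grip in N (None keeps the last); returns when the fingers have stopped.
- robot.hold(seconds).
- planner.inverse_kinematics(position, orientation): joint angles nearest the present ones, or None.
- grab_frame(name): name is "scene" or "top" or "wrist"; returns a dict with "pixels" (420x560x3 uint8, red, green, blue), "fx", "fy", "cx", "cy" (pixels), "R" (3x3) and "t" (3): a world point X has camera coordinates R X + t. Camera axes: x right, y down, z forward; pixel columns grow to the right and rows downward; lengths in m; the calibration is good to about 2 mm. A picture is of the moment at which its call begins. There is no depth.
A pose or a line that the arm cannot do raises robot.IKError and nothing moves.
- robot.sign_off(): hands the job in, once; it reports no verdict.
Readings, each from a call of its own:
- robot.get_time(): time.
- robot.get_joints(): joint angles.
- robot.get_joint_velocities(): joint speeds.
- robot.get_joint_torque(): joint torques, N m.
- robot.get_position(): TCP position.
- robot.get_tcp_rot(): TCP orientation.
- robot.get_contact_force(): force on the tool from outside, world axes, zero at the start.
- robot.get_ft_torque(): the same for the moment, N m.
- robot.get_grip_width(): finger opening in m.
Only numpy, scipy, OpenCV 4.12 (cv2) and the standard library are available. Lean on these libraries where they do the work, as an engineer would, in place of code of your own. Each camera call takes 0.05 s, during which the arm holds its last target. There are 200 camera calls.

## Working session

There is one attempt and no reset: what is moved stays moved. The work goes in short steps, each a Python script; the robot and the scene stay as the last script left them, time stands still between calls to the robot, and variables do not carry over. Pictures are saved under pics/ and viewed, about 8 in all and at most 12, crops included, and the job is handed in when it is done.

```bash
mkdir -p pics; ls
python3 - <<'E'
from plant import robot, grab_frame
import cv2
for n in ("scene","top"):
    f=grab_frame(n); cv2.imwrite(f"pics/{n}0.png",f["pixels"][:,:,::-1])
    print(n,f["fx"],f["cx"],f["cy"],f["R"],f["t"])
print(robot.hold_point_z,robot.get_tcp_rot(),robot.get_time(),robot.get_contact_force())
E
```

```text
pics
scene 421.12146523645316 278.34001589705946 211.58509074963362 [[-0.65080535  0.75922372  0.00563359]
 [ 0.54721359  0.47418841 -0.689712  ]
 [-0.52631709 -0.44578548 -0.72406189]] [ 0.47159913 -0.23610315  1.31599782]
top 530.0604958437935 286.406044984283 213.04084967544324 [[ 0.01905178 -0.99979256  0.00720224]
 [-0.99355704 -0.0197369  -0.11160132]
 [ 0.11172032 -0.00502964 -0.99372696]] [-0.09864586  0.64420494  0.95993485]
0.0187 [-0.55802643  0.43431616 -0.43330723  0.55876722] 0.1 [0.30321001 0.18224255 0.10809848]
```

View pics/top0.png

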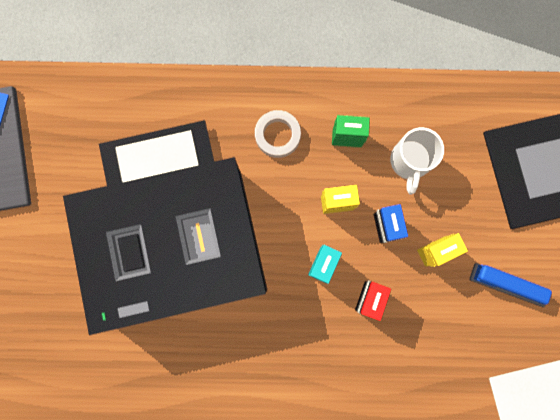

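View pics/scene0.png

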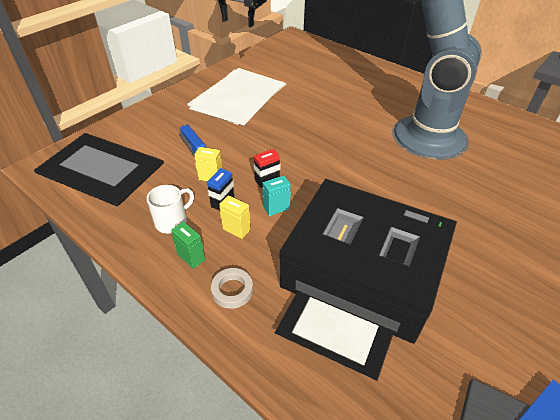

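The top view shows the blue-capped new cartridge at (392,224), beside the white mug. The red one is at (375,300), with turquoise (325,264), yellow (341,198) and (445,250), and green (351,131) look-alikes. Only (392,224) has a blue cap over a black body with a white band. The blue stapler lies at (512,284). The right bay (199,237) shows the brass strip and so looks clear, while the left bay (130,252) holds a black foot. Next, one enlarged crop to confirm the cartridge and read its corners.

```bash
cat > h.py <<'E'
import numpy as np, cv2
from scipy.spatial.transform import Rotation as Rot
def px2w(f,uv,z):
    uv=np.atleast_2d(np.asarray(uv,float)); R=np.array(f["R"]);t=np.array(f["t"])
    d=np.c_[(uv[:,0]-f["cx"])/f["fx"],(uv[:,1]-f["cy"])/f["fy"],np.ones(len(uv))]@R
    c=-R.T@t
    return c+d*((z-c[2])/d[:,2])[:,None]
def down(yaw):
    "tool y down, jaw axis x at yaw in the world xy plane"
    x=np.array([np.cos(yaw),np.sin(yaw),0]);y=np.array([0,0,-1.])
    return Rot.from_matrix(np.c_[x,y,np.cross(x,y)]).as_quat()
E
python3 - <<'E'
from h import *
from plant import grab_frame
f=grab_frame("top");p=f["pixels"][:,:,::-1].copy()
a=cv2.resize(p[190:325,350:450],None,fx=4,fy=4,interpolation=cv2.INTER_CUBIC)
b=cv2.resize(p[195:290,100:225],None,fx=3,fy=3,interpolation=cv2.INTER_CUBIC)
c=np.zeros((540,780,3),np.uint8);c[:,:400]=a;c[:285,402:777]=b
cv2.imwrite("pics/crop1.png",c)
g=cv2.cvtColor(p,cv2.COLOR_BGR2HSV)
m=cv2.inRange(g,(105,140,120),(125,255,255));m[:,:350]=0;m[:,440:]=0
r=cv2.minAreaRect(cv2.findNonZero(m));print(r,cv2.boxPoints(r).tolist())
q=px2w(f,cv2.boxPoints(r),.09);print(q,q.mean(0),np.linalg.norm(np.diff(q,axis=0),axis=1))
D=px2w(f,[(65,197),(237,158),(267,292),(90,333)],.13);print(D,D.mean(0),np.linalg.norm(np.diff(D,axis=0),axis=1))
print(px2w(f,[(199,237),(130,252)],.13), px2w(f,[(375,300)],.09))
E
```

```text
((393.6039123535156, 222.28367614746094), (33.20425796508789, 20.986888885498047), 77.00537872314453) [[379.6460266113281, 208.4662628173828], [400.0954895019531, 203.7471466064453], [407.5617980957031, 236.10108947753906], [387.1123352050781, 240.82020568847656]]
[[ 0.65147955 -0.25178844  0.09      ]
 [ 0.6606905  -0.28832089  0.09      ]
 [ 0.60312485 -0.30128701  0.09      ]
 [ 0.59404914 -0.26498364  0.09      ]] [ 0.62733601 -0.276595    0.09      ] [0.03767574 0.05900784 0.03742063]
[[ 0.65547246  0.29181784  0.13      ]
 [ 0.7290921   0.00120568  0.13      ]
 [ 0.50188455 -0.05568167  0.13      ]
 [ 0.42921797  0.23566772  0.13      ]] [0.57891677 0.11825239 0.13      ] [0.29979206 0.23422093 0.3002747 ]
[[0.59177237 0.06141774 0.13      ]
 [0.5642201  0.17654548 0.13      ]] [[ 0.49013172 -0.2435619   0.09      ]]
```

View pics/crop1.png

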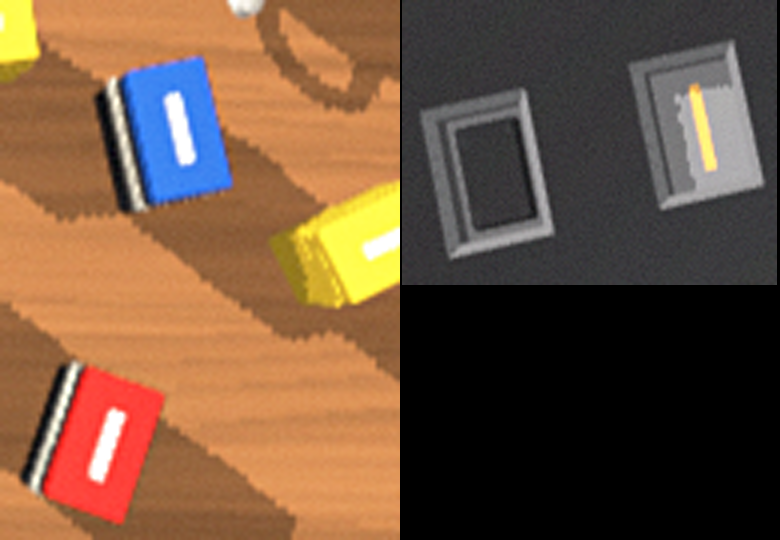

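The crop confirms it: at full-image (393,222) there is a blue cap over a white band and a black body. The right bay shows grey floor and brass strip, and the left bay shows black with no strip. So I'll feel the right bay first.

Run:
```python
from h import *
from plant import *
p=robot.get_position(); robot.move_l([p[0],p[1],.32],vel=.3)
gripper_to(0)
q=down(.246-np.pi/2); b=np.array([.593,.0605])
robot.move_to([*b,.25],q); print(robot.get_time())
f=grab_frame("wrist");cv2.imwrite("pics/w1.png",f["pixels"][:,:,::-1])
import pickle;pickle.dump({k:np.array(v) for k,v in f.items()},open("w1.pkl","wb"))
robot.move_l([*b,.145],vel=.15); robot.hold(.2)
hit=robot.move_l([*b,.100],vel=.02,guard=3)
print(hit,robot.get_position(),robot.get_contact_force()); robot.hold(.1)
print(robot.get_contact_force(),robot.get_position(),robot.get_time())
```

```text
5.1917
False [0.59305284 0.06051234 0.10008965] [-0.77767449  0.06111501  0.11052329]
[0.30658309 0.69359274 0.00874676] [0.59304444 0.06045342 0.10008113] 8.7917
```

View pics/w1.png

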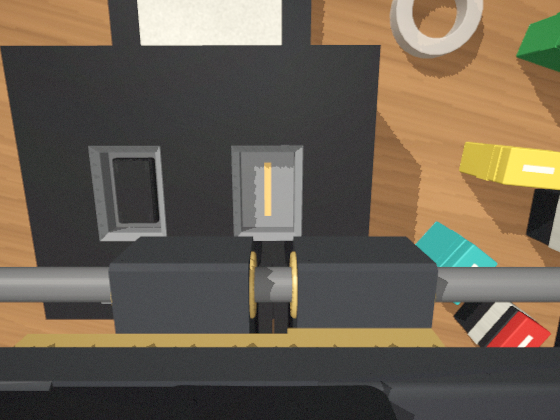

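The wrist view from z=0.25 shows the right bay at about (267,190) with the brass strip, directly ahead of the fingers, and the left bay at (132,190) with the black foot. At TCP z=0.100 there was still no contact, though I expected the floor at about 0.106. I'll check the scene view before pressing on.

Run:
```python
from h import *
from plant import *
print(robot.get_grip_width())
a=grab_frame("scene");t=grab_frame("top")
P=a["pixels"][150:350,260:480,::-1];Q=t["pixels"][140:340,50:280,::-1]
c=np.zeros((400,780,3),np.uint8);
P=cv2.resize(P[:,30:225],None,fx=2,fy=2,interpolation=2);Q=cv2.resize(Q[:,:195],None,fx=2,fy=2,interpolation=2)
c[:,:P.shape[1]]=P;c[:,390:]=Q[:,:390];cv2.imwrite("pics/s1.png",c)
for n,f in(("scene",a),("top",t)):
  for X in([.593,.0605,.1],[.593,.0605,.13]):
    v=np.array(f["R"])@X+f["t"];print(n,f["fx"]*v[0]/v[2]+f["cx"],f["fy"]*v[1]/v[2]+f["cy"])
S=px2w(a,[(326,180),(456,221),(281,252)],.13);print(S)
```

```text
0.0004228905480035706
scene 339.8743478322039 233.98478811784872
scene 341.46907227461935 224.6654956440327
top 202.24049869300228 237.4533974897408
top 199.57003075917146 236.28591036419144
[[ 0.50141247 -0.0464292   0.13      ]
 [ 0.42542579  0.23810177  0.13      ]
 [ 0.73118635  0.01156837  0.13      ]]
```

View pics/s1.png

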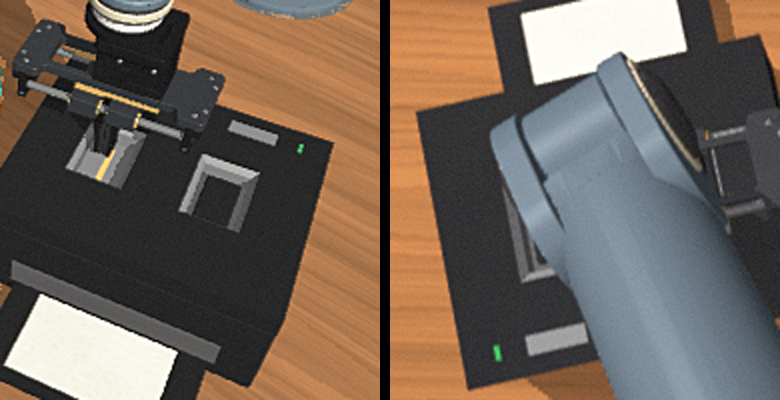

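Run:
```python
from h import *
import pickle
from plant import *
f=pickle.load(open("w1.pkl","rb"))
print(-f["R"].T@f["t"],f["R"])
# right bay mouth centre, left bay mouth centre, deck corners
print(px2w(f,[(267,192),(130,193),(380,45),(3,46)],.13))
for X in([.593,.0605,.25],[.593,.0605,.13],[.593,.0605,.106]):
    v=f["R"]@X+f["t"];print(f["fx"]*v[0]/v[2]+f["cx"],f["fy"]*v[1]/v[2]+f["cy"])
f=grab_frame("wrist");cv2.imwrite("pics/w2.png",f["pixels"][:,:,::-1])
print(-f["R"].T@f["t"])
print(robot.get_position(),robot.get_contact_force())
```

```text
[0.65795332 0.07624178 0.44471546] [[ 2.41911677e-01 -9.70298272e-01 -6.16403491e-05]
 [-9.40948354e-01 -2.34609754e-01  2.44078797e-01]
 [-2.36843697e-01 -5.89875107e-02 -9.69755401e-01]]
[[0.59576734 0.06591596 0.13      ]
 [0.56618605 0.18091056 0.13      ]
 [0.73192819 0.00760509 0.13      ]
 [0.65930191 0.29589725 0.13      ]]
272.00916470072696 241.5204198830392
272.2963574631801 196.51585138641727
272.33053215891664 191.16050251901217
[0.65764907 0.07740505 0.29489169]
[0.5930262  0.06046403 0.10003297] [-0.67706764 -0.66715593  0.0307773 ]
```

View pics/w2.png

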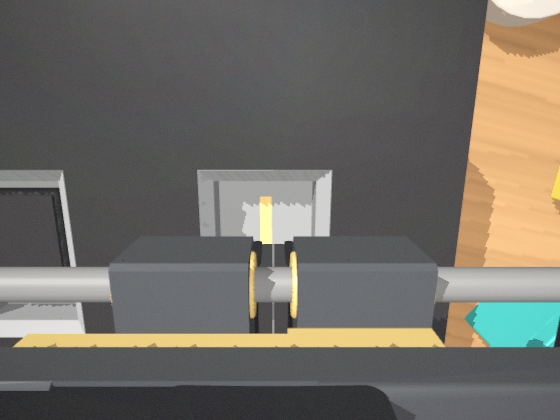

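Both the wrist and top views put the bay within about 5 mm of my estimate. In the scene view the real fingertips sit about 9 px above the projected TCP, so they may be shorter or higher than reported. I'll keep going down gently under guard.

Run:
```python
from h import *
from plant import *
hit=robot.move_l([.5945,.0625,.075],vel=.02,guard=3)
print(hit,robot.get_position(),robot.get_contact_force()); robot.hold(.15)
print(robot.get_contact_force(),robot.get_position(),robot.get_time())
f=grab_frame("scene");P=f["pixels"][150:270,280:430,::-1]
cv2.imwrite("pics/s2.png",cv2.resize(P,None,fx=4,fy=4,interpolation=2))
```

```text
False [0.59459882 0.06252043 0.07511296] [-0.19668657  0.28961153 -0.53621915]
[-0.04877715  0.3902728   0.29369037] [0.59456685 0.06247837 0.07511548] 10.5
```

View pics/s2.png

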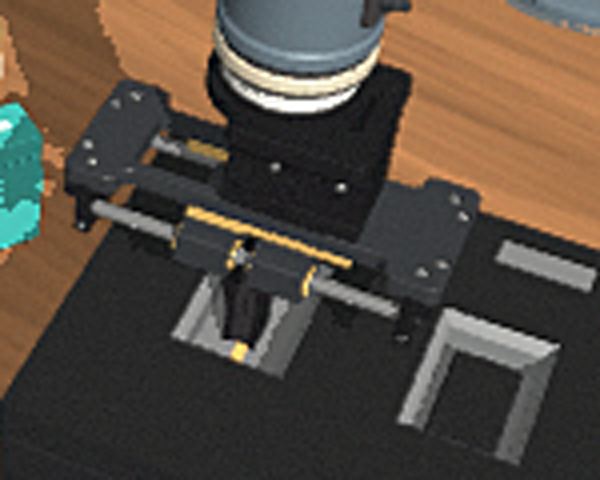

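The tips now sit lower but still look roughly at floor level, about 25–30 mm above the reported TCP. I'll continue down under guard. The contact will give the true tip offset.

Run:
```python
from h import *
from plant import *
hit=robot.move_l([.5945,.0625,.055],vel=.015,guard=3)
print(hit,robot.get_position(),robot.get_contact_force()); robot.hold(.15)
print(robot.get_contact_force(),robot.get_position(),robot.get_time())
f=grab_frame("scene");P=f["pixels"][150:270,280:430,::-1]
cv2.imwrite("pics/s3.png",cv2.resize(P,None,fx=4,fy=4,interpolation=2))
```

```text
True [0.59458348 0.06248554 0.07437128] [-0.44952697  0.14878736  4.85589885]
[-0.53619468 -0.507596    4.85477443] [0.59460208 0.06251076 0.07439418] 11.0333
```

Contact at reported z=0.0744 with 4.9 N. If that is the bare floor (0.106), the real tips are about 31.6 mm above the reported TCP, which agrees with the scene view. To be sure of both the offset and which bay is clear, I'll touch the other bay as well. It should stop 12 mm higher.

Run:
```python
from h import *
from plant import *
robot.move_l([.5945,.0625,.125],vel=.15)
robot.move_l([.565,.179,.125],vel=.2)
robot.move_l([.565,.179,.100],vel=.08); robot.hold(.2)
hit=robot.move_l([.565,.179,.068],vel=.02,guard=3)
print(hit,robot.get_position(),robot.get_contact_force())
robot.move_l([.565,.179,.14],vel=.2)
print(robot.get_time())
```

```text
True [0.56500654 0.17897838 0.08640615] [-0.36503885 -0.48038386  4.15265996]
14.2417
```

The other bay stopped at 0.0864, exactly 12.0 mm higher. So the right bay is clear, its bare floor has been touched, and the tip offset is 31.5 mm. Now to the new cartridge.

```bash
cat >> h.py <<'E'
OFF=.0316  # true fingertip z minus reported TCP z
E
python3 - <<'E'
from h import *
from plant import *
robot.move_to([.627,-.2766,.24-OFF],down(.222-np.pi/2)); gripper_to(.066,20)
f=grab_frame("wrist");p=f["pixels"][:,:,::-1].copy()
g=cv2.cvtColor(p,cv2.COLOR_BGR2HSV);m=cv2.inRange(g,(105,140,120),(125,255,255))
n,l,s,c=cv2.connectedComponentsWithStats(m);i=1+s[1:,4].argmax()
r=cv2.minAreaRect(cv2.findNonZero((l==i).astype(np.uint8)));print(s[i],r)
q=px2w(f,cv2.boxPoints(r),.09);print(q,q.mean(0),robot.get_position(),robot.get_time())
cv2.imwrite("pics/w3.png",p)
E
```

```text
[ 254  159   41   69 2461] ((274.0, 192.99996948242188), (39.99999237060547, 67.99998474121094), 0.0)
[[ 0.59668197 -0.26563404  0.09      ]
 [ 0.65518517 -0.25318026  0.09      ]
 [ 0.66261781 -0.2860835   0.09      ]
 [ 0.60446483 -0.30007441  0.09      ]] [ 0.62973745 -0.27624306  0.09      ] [ 0.62700321 -0.27659075  0.20839616] 17.25
```

View pics/w3.png

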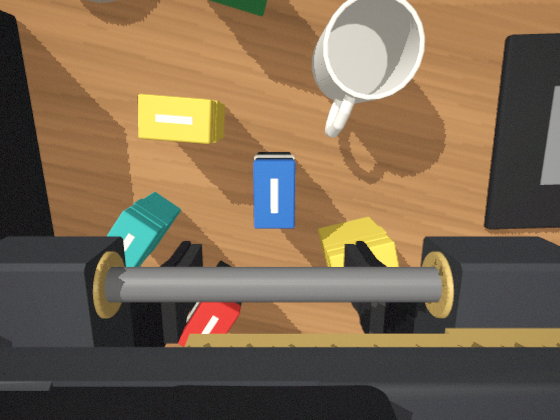

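The wrist view shows the blue cap at (274,193), centred between the fingers and square to them. The yellow block (358,245) and red cartridge (210,320) are clear of the fingers' path. Descend and grip.

Run:
```python
from h import *
from plant import *
x,y=.628,-.2766
robot.move_l([x,y,.11-OFF],vel=.2)
print(robot.move_l([x,y,.042-OFF],vel=.06,guard=6))
gripper_to(0,20); print("w",robot.get_grip_width())
z0=robot.get_position()[2]
robot.move_l([x,y,.24-OFF],vel=.15)
print(robot.get_grip_width(),z0,robot.get_contact_force())
b=np.array([.594,.062]);robot.move_to([*b,.24-OFF],down(.246-np.pi/2)); robot.hold(.2)
print(robot.get_position(),robot.get_time(),robot.get_grip_width())
f=grab_frame("wrist");p=f["pixels"][:,:,::-1].copy()
f2=grab_frame("scene");cv2.imwrite("pics/w4.png",np.vstack([p[:260],cv2.resize(f2["pixels"][120:270,250:530,::-1],None,fx=2,fy=2)]))
```

```text
False
w 0.03631547557701818
0.03551832547487595 0.010376066212769854 [ 0.75258684 -0.2382726  -1.21221879]
[0.59445009 0.06041587 0.20813447] 22.9083 0.03579959538917613
```

View pics/w4.png

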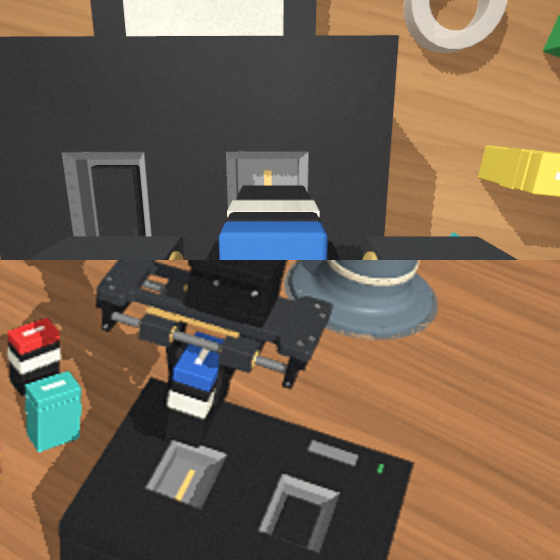

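The cartridge is held upright over the right bay (scene view). In the wrist view the bay mouth spans columns 227–309, centre 268, against the cartridge's 272, so I'll shift about 2.5 mm to the left. Lowering under guard.

Run:
```python
from h import *
from plant import *
b=[.5945,.063]
robot.move_l([*b,.185-OFF],vel=.12); robot.hold(.3)
hit=robot.move_l([*b,.146-OFF],vel=.025,guard=4)
p=robot.get_position();print(hit,p,"tip",p[2]+OFF,robot.get_contact_force(),robot.get_ft_torque(),robot.get_grip_width(),robot.get_time())
f2=grab_frame("scene");cv2.imwrite("pics/s4.png",cv2.resize(f2["pixels"][120:270,250:530,::-1],None,fx=2,fy=2))
```

```text
True [0.59457447 0.06297855 0.11627845] tip 0.14787845384550774 [-0.11246298  0.1340718   4.74064159] [-0.00890354 -0.04760827  0.02230592] 0.035731946668090396 25.2667
```

Contact came at tip z=0.1479, against 0.148 expected for fully home. Release, retreat and look.

Run:
```python
from h import *
from plant import *
gripper_to(.066)
robot.move_l([.5945,.063,.26-OFF],vel=.12)
robot.move_to([.60,-.10,.30],down(.246-np.pi/2)); robot.hold(.5)
t=grab_frame("top");s=grab_frame("scene")
c=np.vstack([cv2.resize(s["pixels"][120:280,180:480,::-1],(600,320)),cv2.resize(t["pixels"][180:320,100:400,::-1],(600,280))])
cv2.imwrite("pics/end.png",c)
p=t["pixels"][:,:,::-1];m=cv2.inRange(cv2.cvtColor(p,cv2.COLOR_BGR2HSV),(105,140,100),(125,255,255));m[:,:120]=0;m[:,300:]=0
if m.any():
    r=cv2.minAreaRect(cv2.findNonZero(m));q=px2w(t,cv2.boxPoints(r),.196);print(r,q,q.mean(0))
print(robot.get_time(),robot.get_contact_force(),robot.get_grip_width())
```

```text
((192.33985900878906, 232.80616760253906), (38.30106735229492, 23.685203552246094), 77.00537872314453) [[0.61866298 0.08747335 0.196     ]
 [0.62781295 0.05153213 0.196     ]
 [0.56938681 0.03589641 0.196     ]
 [0.56039093 0.07158282 0.196     ]] [0.59406342 0.06162118 0.196     ]
28.5583 [-0.08678471  0.42638052 -0.41778201] 0.06616401429139313
```

View pics/end.png

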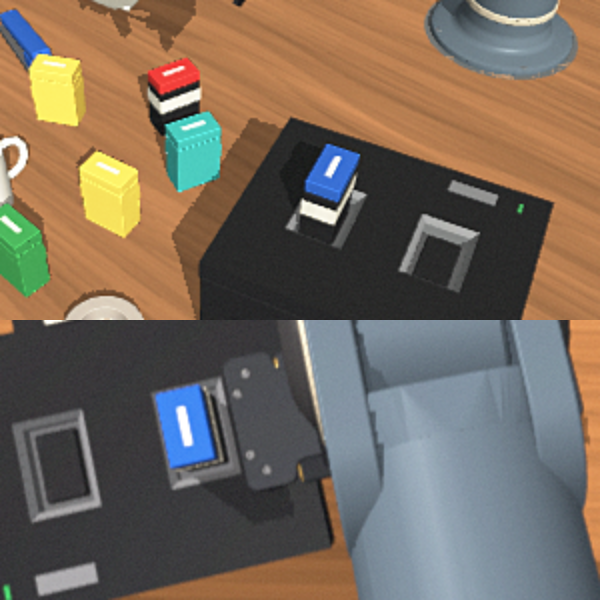

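The new cartridge stands upright in the right bay. Its cap centre is at (0.594, 0.062), and the cap measures 60×37 mm when taken at fully-home height. The red cartridge still stands in its place.

```bash
python3 -c "
from plant import robot
robot.sign_off();print(robot.get_time())"
```

```text
the job is handed in; nothing more can be done
the job is handed in; nothing more can be done
```

The new cartridge is standing fully home in the clear bay, the one on the camera's right with the brass strip. I released it and handed the job in after about 29 s of robot time. The sign-off gives no verdict.

- **Feeling the bays:** the closed fingertips touched both bays, at under 5 N. The left one stopped exactly 12.0 mm higher, so the broken foot is there and the right bay's bare floor was touched.
- **Seating:** the cartridge met the floor at fingertip height 0.1479 m, against 0.148 m expected for fully home. The final pictures show it upright, with its cap about 1–2 mm from my estimate of the bay centre.
- **Spent cartridge:** the red one still stands, apparently undisturbed. I judged this from the picture only and did not measure it.
- **Disagreement found:** the first guarded descent touched nothing at the expected height. The real fingertips sit about 31.6 mm above the reported TCP (tool point), which contact and the scene camera both showed. I corrected every later height for this.
- **Smaller disagreement:** the top and wrist cameras differed by up to about 5 mm on the bay's position. I used a value in between.

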